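# Bring the trim-clip stock tags up to date

### The job

Some clip bins have just been refilled: set the stock board right, so that only the full clip bins show green: the tag in front of each full bin must lie with its green face up, and the tag in front of the nearly empty bin with its orange face up. With a fingertip, gently push the wrong tags over until they drop against their other stop; pinch and lift nothing, and leave the bins and everything else on the bench where they stand.

Things in the scene. Friction and masses are not known exactly. Their poses are not given: they have to be found in the camera images.
- board: plywood stock board lying on the table, 320 (own x) x 540 (own y) x 12 mm, origin centre of its underside. Four bays 125 mm apart along its y, parted by painted stripes. A tag stand is 85 mm on the robot's side of the board's middle; its bin is straight behind it, 145 mm from the pivot along the board's x (the neighbours' bins are over 180 mm away)
- pivot_a (a point): middle of the hinge pin of a fixed tag stand, 57 mm above the table; its axes are the board's: pin along x, y to the left as the robot sees it, z up. The stand is 56 mm long along x; apart from the tag, it reaches at most 14 mm above the pin and 16 mm to either side of it
- tag_a (a joint): hinged tag at pivot_a: plate 44 mm wide, 5 mm thick, reaching 60 mm from the pin. 0 upright, stops at +0.66 rad (leans to pivot's -y, GREEN face up) and -0.66 (leans to +y, ORANGE face up). Leaning, its free edge is 37 mm to the side and 47 mm above the pin. 50 g, no spring: a light sideways push at the edge raises it; past upright it falls to the other stop
- pivot_b (a point): middle of the hinge pin of a fixed tag stand, 57 mm above the table; its axes are the board's: pin along x, y to the left as the robot sees it, z up. The stand is 56 mm long along x; apart from the tag, it reaches at most 14 mm above the pin and 16 mm to either side of it
- tag_b (a joint): hinged tag at pivot_b: plate 44 mm wide, 5 mm thick, reaching 60 mm from the pin. 0 upright, stops at +0.66 rad (leans to pivot's -y, GREEN face up) and -0.66 (leans to +y, ORANGE face up). Leaning, its free edge is 37 mm to the side and 47 mm above the pin. 50 g, no spring: a light sideways push at the edge raises it; past upright it falls to the other stop
- pivot_c (a point): middle of the hinge pin of a fixed tag stand, 57 mm above the table; its axes are the board's: pin along x, y to the left as the robot sees it, z up. The stand is 56 mm long along x; apart from the tag, it reaches at most 14 mm above the pin and 16 mm to either side of it
- tag_c (a joint): hinged tag at pivot_c: plate 44 mm wide, 5 mm thick, reaching 60 mm from the pin. 0 upright, stops at +0.66 rad (leans to pivot's -y, GREEN face up) and -0.66 (leans to +y, ORANGE face up). Leaning, its free edge is 37 mm to the side and 47 mm above the pin. 50 g, no spring: a light sideways push at the edge raises it; past upright it falls to the other stop
- pivot_d (a point): middle of the hinge pin of a fixed tag stand, 57 mm above the table; its axes are the board's: pin along x, y to the left as the robot sees it, z up. The stand is 56 mm long along x; apart from the tag, it reaches at most 14 mm above the pin and 16 mm to either side of it
- tag_d (a joint): hinged tag at pivot_d: plate 44 mm wide, 5 mm thick, reaching 60 mm from the pin. 0 upright, stops at +0.66 rad (leans to pivot's -y, GREEN face up) and -0.66 (leans to +y, ORANGE face up). Leaning, its free edge is 37 mm to the side and 47 mm above the pin. 50 g, no spring: a light sideways push at the edge raises it; past upright it falls to the other stop
- bin_full_1: FULL: heaped over its rim with white plastic trim clips (up to 75 mm high), blue open bin 100 x 85 mm, 55 mm high, walls 3 mm, standing loose on the board; origin centre of its underside
- bin_full_2: FULL: heaped over its rim with white plastic trim clips (up to 75 mm high), blue open bin 100 x 85 mm, 55 mm high, walls 3 mm, standing loose on the board; origin centre of its underside
- bin_full_3: FULL: heaped over its rim with white plastic trim clips (up to 75 mm high), blue open bin 100 x 85 mm, 55 mm high, walls 3 mm, standing loose on the board; origin centre of its underside
- bin_low: NOT full: only three white clips on its floor, blue open bin 100 x 85 mm, 55 mm high, walls 3 mm, standing loose on the board; origin centre of its underside
- spool: red sewing-thread spool, 32 mm diameter, 40 mm tall, standing on the board between the tag row and the bin row; origin centre of its underside
- glue: yellow glue bottle with red cap, 44 mm diameter, 120 mm tall, beside the board on the left; origin centre of its underside
- tape: white tape roll lying flat, 90 mm across, 22 mm high, beside the board on the left; origin centre of its underside
- screwdriver: screwdriver lying on the table beside the board on the right, handle at its own -x end, no higher than 40 mm
- brush: glue brush lying on the board along its front edge, on the robot's side of the tags, handle at its own -x end, no higher than 40 mm
- pot: green glass pot with two brushes standing in it, 72 mm across, 135 mm tall overall, beside the board on the right; origin centre of its underside
Mind the look-alikes: they are no part of the job. What is shaped like the bin_full_3 but turquoise is not meant.

How it is judged:
By the outcome, as a careful person would: the job done as asked, in the order asked, and still so for the second after the job is handed in, with the robot touching nothing.
It also fails if it takes over 58 s, if anything falls off the work surface, if the arm or the gripper's body presses on something with over 40 N, if the wrist force passes 120 N, or if a joint passes its speed limit or range.

### The arm

A 6-joint arm with a two-finger parallel gripper is mounted at the origin on the work surface. World frame = base frame: x ahead of the robot, y to its left, z up, the work surface at z = 0. Lengths are in m, angles in rad, forces in N, time in s.
With the tool pointing down it reaches from about 0.375 to 0.975 m from the base axis. Payload 3.8 kg.
Tool frame: the origin (TCP) lies at the very end of the fingers, on their centre line; the grasp point (between the pads) lies 19 mm behind it (robot.tcp_to_grasp is the distance from the TCP to the grasp point, in m); z points along the fingers, y is the line along which they close (so a half turn about z gives the same grasp; the last joint's range is limited). The gripper opens to 88 mm and grips with 3 to 60 N. Pads are 18 mm wide; open, the fingers measure 123 mm over their backs; the gripper's body (75 mm by 187 mm) begins 45 mm behind the grasp point.
Start: joints at [-1.167, 0.264, 1.604, -0, 1.274, -0.037], TCP at [0.288, -0.61, 0.239] pointing down, gripper open.
Joint ranges: [-2.63, 2.63], [-0.94, 2.18], [0.31, 2.57], [-1.31, 4.45], [0, 2.66], [-2.55, 2.55]. Speed limits (rad/s): [2.57, 2.57, 3.14, 3.14, 3.14, 3.14].

### API

Orientations are given as a rotation vector (axis times angle).
In Python, from plant import robot gives the robot as it stands.
- The arm moves only by the tool send_rows, never from a script. Its argument "motion" is text: rows parted by semicolons, each of 5 numbers parted by spaces: the opening, from -1 (shut) to 1 (fully open), then the shift along the tool's x, y, z in m, then the turn about the tool's z in rad. In form: jaw dx dy dz spin; .... A call has 1 to 8 rows; each row is the pose to reach, as a shift and turn from the pose commanded when the call began, along the tool's axes at that moment; what a row does not reach only later rows make up. A row lasts 1/12 s, in which the tool goes at most 41.7 mm and 7.16 degrees, less where a joint would pass 70% of its speed; a pose out of reach is approached as far as the arm can. A call with a gripper value outside its range is refused whole. The fingers move at their own pace and stop on an object; "newtons" is the grip in N (left out, the last holds). Time passes only in rows, so rows that repeat a pose let the fingers close. It gives the time, the measured TCP pose, the force, the opening and the grip force at its end, in the units of the state.
- robot.sense(): the state, without advancing time (a new reading comes with each control period).
- robot.camera(name): name is "side" or "top"; returns a dict with "image" (480x640x3 uint8, red, green, blue), "z_map" (480x640 float32, m along the optical axis (not along the pixel's ray), 0 where there is no reading), "mtx" (3x3 intrinsics, pixels), "extrinsics" (4x4, takes a point from camera to world coordinates). Camera axes: x right, y up, looking along -z (the intrinsics and any distortion apply to the point x, -y, -z); pixel columns grow to the right and rows downward; lengths in m; the calibration is good to about 2 mm. A picture is of the moment at which its call begins.
- robot.sign_off(): hands the job in; it is judged then, once.
The state is a dict: "time": time; "joint_pos": joint angles; "qvel": joint speeds; "joint_efforts": joint torques, N m; "eef_pos": TCP position; "tcp_rot": TCP orientation; "contact_force": force on the tool from outside, world axes, zero at the start; "moment": the same for the moment, N m; "width": opening from 0.0 (shut) to 1.0 (fully open); "grip_force": force on a finger pad.
Only numpy, scipy, OpenCV 4.12 (cv2) and the standard library are available. Lean on these libraries where they do the work, as an engineer would, in place of code of your own. Each camera call takes 0.05 s, during which the arm holds its last target. There are 200 camera calls.

## Working session

There is one attempt and no reset: what is moved stays moved. The work goes in short steps, Python scripts to look and compute and a tool call to move; the robot and the scene stay as the last step left them, time stands still between calls to the robot, and variables do not carry over. Pictures are saved under pics/ and viewed, at most 10 in all, crops included, and the job is handed in when it is done.

Besides the shell and the picture viewer there is one more tool, called after "Request:" as name(argument=value, ...), one argument or row to a line, values as JSON. send_rows: Moves the arm, as the interface text tells. Its arguments: {"type":"object","properties":{"motion":{"type":"string"},"newtons":{"type":"number"}},"required":["motion"]}

```bash
mkdir -p pics
cat > h.py <<'E'
import numpy as np, cv2
from plant import robot
def pts(c):
    z=c["z_map"]; K=c["mtx"]; v,u=np.mgrid[0:480,0:640]
    p=np.stack([(u-K[0,2])/K[0,0]*z,-(v-K[1,2])/K[1,1]*z,-z],-1)
    E=c["extrinsics"]; return p@E[:3,:3].T+E[:3,3]
E
python3 - <<'E'
from h import *
for n in("top","side"):
    c=robot.camera(n); cv2.imwrite(f"pics/{n}0.png",c["image"][...,::-1]); np.savez(f"{n}0.npz",**c)
    print(n,c["mtx"].tolist(),c["extrinsics"].round(3).tolist(),(c["z_map"]>0).mean())
print(robot.sense())
E
```

```text
top [[610.1332654205515, 0.0, 322.19706509151496], [0.0, 610.1332654205515, 236.5291451810995], [0.0, 0.0, 1.0]] [[0.008, 0.986, -0.166, 0.334], [-1.0, 0.008, 0.001, 0.019], [0.003, 0.166, 0.986, 1.326], [0.0, 0.0, 0.0, 1.0]] 0.9960807291666667
side [[482.45161406974285, 0.0, 320.77243360777135], [0.0, 482.45161406974285, 238.47871273035685], [0.0, 0.0, 1.0]] [[-0.986, 0.112, -0.12, 0.39], [-0.164, -0.703, 0.692, 0.78], [-0.008, 0.702, 0.712, 0.873], [0.0, 0.0, 0.0, 1.0]] 0.995888671875
{'time': 0.1, 'joint_pos': array([-1.16689917e+00,  2.64699538e-01,  1.60521947e+00, -3.10350449e-06,
        1.27369940e+00, -3.68669225e-02]), 'qvel': array([ 1.08869865e-03, -6.74807470e-04, -2.27756768e-03, -7.26684566e-04,
        9.43245648e-05, -1.57787531e-03]), 'joint_efforts': array([-5.75404420e-05, -5.03617680e+01, -3.58071256e+01,  7.30620045e-02,
        2.33094039e-02, -4.39382734e-05]), 'eef_pos': array([ 0.28774361, -0.60989503,  0.23750757]), 'tcp_rot': array([-3.06366671e+00, -6.86325914e-01,  5.84892796e-04]), 'contact_force': array([ 0.43695717, -0.21456975, -0.21319837]), 'moment': array([ 0.04120432,  0.00537684, -0.01616571]), 'grip_force': 0.0, 'width': 1.0000322020387136}
```

View pics/top0.png

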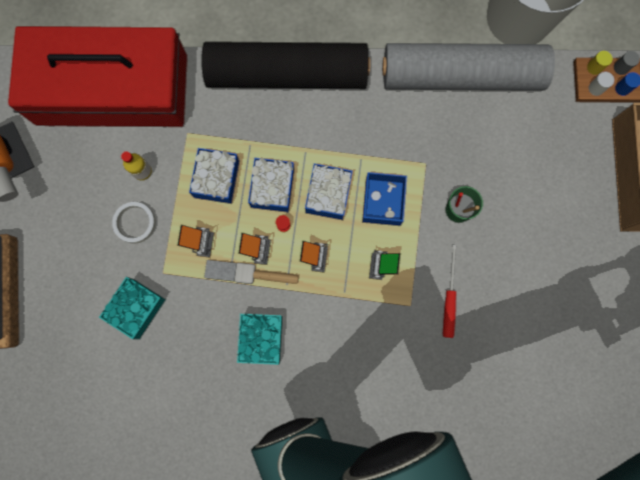

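View pics/side0.png

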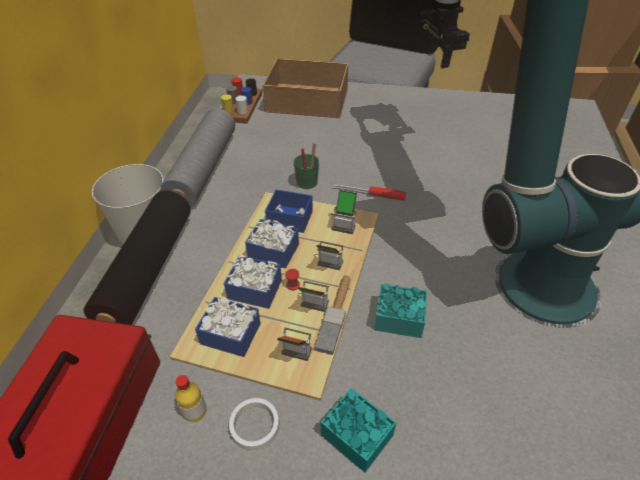

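The top view shows three orange tags, at about (190,237), (253,246) and (312,252), each in front of a full bin. A green tag at (389,262) sits in front of the low bin. So all four tags are wrong. Next I'll measure the tags in both views.

Run:
```python
from h import *
D={n:np.load(n+"0.npz") for n in("top","side")}
for n,c in D.items():
    P=pts(c); h=cv2.cvtColor(c["image"],cv2.COLOR_RGB2HSV)
    for nm,lo,hi in(("or",(6,170,100),(15,255,255)),("gr",(50,150,60),(70,255,255))):
        m=cv2.inRange(h,lo,hi)
        k,l,s,ce=cv2.connectedComponentsWithStats(m)
        for i in range(1,k):
            if s[i,4]<25: continue
            q=P[(l==i)]; q=q[(q[:,2]>.06)&(q[:,2]<.13)]
            if len(q)>20: print(n,nm,ce[i].round(),len(q),"med",np.median(q,0).round(3),"min",np.percentile(q,3,0).round(3),"max",np.percentile(q,97,0).round(3))
c=D["top"];P=pts(c); h=cv2.cvtColor(c["image"],cv2.COLOR_RGB2HSV)
m=cv2.inRange(h,(18,40,120),(32,200,255)); m[:,:160]=0;m[:,430:]=0;m[:125]=0;m[310:]=0
m=cv2.morphologyEx(m,cv2.MORPH_OPEN,np.ones((3,3)))
v,u=np.nonzero(m); q=P[v,u]; q=q[abs(q[:,2]-.012)<.008]
r=cv2.minAreaRect(q[:,:2].astype(np.float32)); print(r, np.median(q[:,2])); print(cv2.boxPoints(r))
# stands: grey points z .06-.075
b=cv2.boxPoints(r); ctr=np.array(r[0])
e=[b[(i+1)%4]-b[i] for i in range(4)]; e=max(e,key=np.linalg.norm); e/=np.linalg.norm(e); e*=np.sign(e[1]); ex=np.array([e[1],-e[0]])
print("ey",e,"ex",ex,"ctr",ctr)
for k in(1.5,.5,-.5,-1.5):
    pv=ctr-.085*ex+k*.125*e
    print("pivot",pv)
    for n,c in D.items():
        P=pts(c).reshape(-1,3); d=P[:,:2]-pv; s=np.c_[d@ex,d@e]
        w=(abs(s)<.06).all(1)
        for lo,hi in((.03,.07),(.08,.13)):
            w2=w&(P[:,2]>lo)&(P[:,2]<hi); 
            if w2.sum(): print("  ",n,lo,w2.sum(),np.percentile(s[w2],[3,50,97],axis=0).round(3).tolist(),np.percentile(P[w2,2],97).round(3))
```

```text
top or [  2. 157.] 87 med [0.694 0.673 0.121] min [0.682 0.668 0.113] max [0.716 0.681 0.128]
top or [190. 237.] 387 med [0.538 0.29  0.088] min [0.519 0.275 0.068] max [0.557 0.305 0.107]
top or [250. 245.] 346 med [0.523 0.166 0.088] min [0.504 0.151 0.068] max [0.541 0.181 0.107]
top or [310. 253.] 311 med [0.507 0.042 0.088] min [0.488 0.028 0.068] max [0.526 0.056 0.107]
top gr [389. 263.] 333 med [ 0.488 -0.119  0.087] min [ 0.47  -0.134  0.066] max [ 0.507 -0.103  0.106]
side or [292. 339.] 40 med [0.532 0.293 0.091] min [0.517 0.283 0.078] max [0.547 0.303 0.105]
((0.5988820195198059, 0.07585382461547852), (0.5431001782417297, 0.3233686685562134), 82.96699523925781) 0.01337863917565052
[[ 0.40516534 -0.17385627]
 [ 0.7261009  -0.21344988]
 [ 0.7925987   0.3255639 ]
 [ 0.47166312  0.36515754]]
ey [0.12244114 0.9924758 ] ex [ 0.9924758  -0.12244114] ctr [0.59888202 0.07585382]
pivot [0.53747929 0.27235054]
   top 0.03 403 [[-0.058, -0.056], [-0.022, -0.007], [0.024, 0.006]] 0.069
   top 0.08 324 [[-0.022, 0.011], [-0.002, 0.023], [0.019, 0.036]] 0.109
   side 0.03 310 [[-0.058,
[... 404 characters left out ...]
016], [-0.007, 0.034], [0.016, 0.037]] 0.107
pivot [0.50686901 0.02423158]
   top 0.03 254 [[-0.056, -0.015], [-0.012, 0.0], [0.025, 0.058]] 0.069
   top 0.08 276 [[-0.022, 0.012], [-0.002, 0.024], [0.019, 0.036]] 0.109
   side 0.03 285 [[-0.056, -0.016], [-0.01, 0.002], [0.021, 0.052]] 0.069
   side 0.08 77 [[-0.027, 0.022], [-0.007, 0.033], [0.014, 0.037]] 0.107
pivot [ 0.49156386 -0.0998279 ]
   top 0.03 230 [[-0.029, -0.011], [-0.003, -0.0], [0.026, 0.012]] 0.069
   top 0.08 296 [[-0.023, -0.039], [-0.002, -0.027], [0.019, -0.015]] 0.109
   side 0.03 337 [[-0.032, -0.012], [-0.006, -0.001], [0.021, 0.012]] 0.069
   side 0.08 238 [[-0.026, -0.038], [-0.006, -0.027], [0.016, -0.016]] 0.105
```

Request:
send_rows(
  motion="-1 0.354 -0.304 0 0.5635;-1 0.354 -0.304 0 0.5635;-1 0.354 -0.304 0 0.5635;-1 0.354 -0.304 0 0.5635;-1 0.354 -0.304 0 0.5635;-1 0.354 -0.304 0 0.5635;-1 0.354 -0.304 0 0.5635;-1 0.354 -0.304 0 0.5635",
)

```text
time: 0.77
eef_pos: [0.424, -0.3044, 0.2383]
tcp_rot: [-3.135, 0.193, 0.001]
contact_force: [1.4, -0.2, 0.7]
width: 0.422
grip_force: 0.0
```

Request:
send_rows(
  motion="-1 0 0 0 0;-1 0 0 0 0;-1 0 0 0 0",
)

```text
time: 1.02
eef_pos: [0.4238, -0.3065, 0.2385]
tcp_rot: [3.135, -0.191, -0.001]
contact_force: [0.7, -0.5, 0.7]
width: 0.193
grip_force: 0.0
```

Request:
send_rows(
  motion="-1 0.039 -0.128 0 0;-1 0.039 -0.128 0 0;-1 0.039 -0.128 0 0;-1 0.039 -0.128 0 0;-1 0.039 -0.128 0.037 0;-1 0.039 -0.128 0.075 0;-1 0.039 -0.128 0.112 0;-1 0.039 -0.128 0.148 0",
)

```text
time: 1.68
eef_pos: [0.478, -0.186, 0.0893]
tcp_rot: [3.135, -0.195, 0.001]
contact_force: [0.6, -0.3, 0.3]
width: 0.003
grip_force: 0.0
```

Request:
send_rows(
  motion="-1 0 0 0 0;-1 0 0 0 0",
)

```text
time: 1.85
eef_pos: [0.476, -0.1849, 0.0887]
tcp_rot: [-3.134, 0.196, 0.009]
contact_force: [1.7, -0.6, 0.5]
width: 0.006
grip_force: 0.0
```

Request:
send_rows(
  motion="-1 0 -0.006 0 0;-1 0 -0.012 0 0;-1 0 -0.018 0 0;-1 0 -0.024 0 0;-1 0 -0.03 0 0;-1 0 -0.036 0 0;-1 0 -0.042 0 0;-1 0 -0.048 0 0",
)

```text
time: 2.52
eef_pos: [0.4843, -0.1358, 0.091]
tcp_rot: [3.136, -0.192, 0.001]
contact_force: [-0.1, 0.6, -0.4]
width: 0.007
grip_force: 0.1
```

Request:
send_rows(
  motion="-1 0 -0.004 0 0;-1 0 -0.008 0 0;-1 0 -0.012 0 0;-1 0 -0.016 0 0;-1 0 -0.02 0 0;-1 0 -0.024 0 0;-1 0 -0.028 0 0;-1 0 -0.032 0 0",
)

```text
time: 3.18
eef_pos: [0.4881, -0.1045, 0.0907]
tcp_rot: [-3.136, 0.193, 0.0]
contact_force: [-0.5, 0.5, 0.3]
width: 0.008
grip_force: 0.0
```

Run:
```python
from h import *
c=robot.camera("side"); cv2.imwrite("pics/side1.png",cv2.resize(c["image"][150:390,150:470,::-1],(800,600)))
print(robot.sense()["eef_pos"],robot.sense()["contact_force"])
```

```text
[ 0.48809895 -0.10392142  0.09064317] [ 0.4592149   0.23096756 -0.03317471]
```

View pics/side1.png

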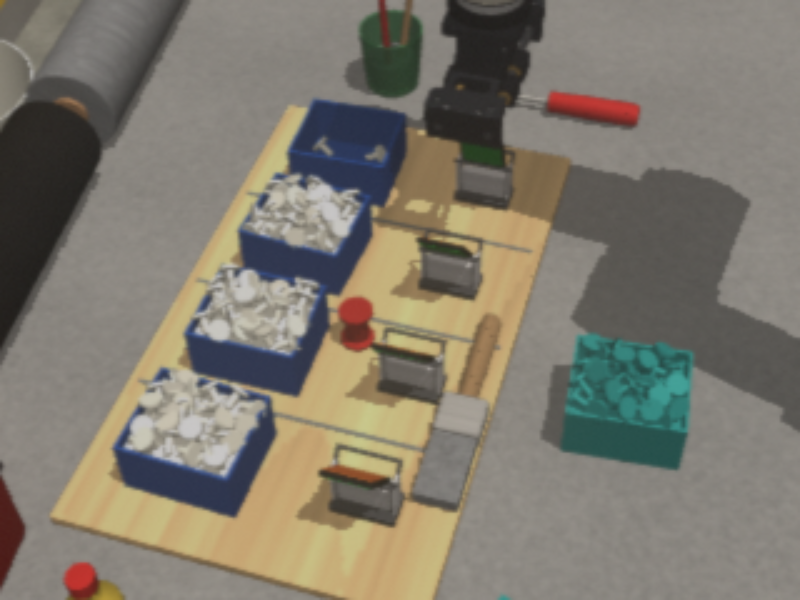

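Request:
send_rows(
  motion="-1 0 0.02 0 0;-1 0 0.02 -0.035 0;-1 0 0.02 -0.07 0;-1 0 -0.02 -0.07 0;-1 0 -0.06 -0.07 0;-1 0 -0.1 -0.07 0;-1 0 -0.14 -0.07 0;-1 0 -0.18 -0.07 0",
)

```text
time: 3.9
eef_pos: [0.5102, 0.0755, 0.1611]
tcp_rot: [-3.136, 0.194, -0.001]
contact_force: [1.2, -0.3, -0.3]
width: 0.001
grip_force: 0.0
```

Request:
send_rows(
  motion="-1 0 -0.035 0 0;-1 0 -0.035 0.02 0;-1 0 -0.035 0.04 0;-1 0 -0.035 0.06 0;-1 0 -0.035 0.07 0;-1 0 -0.035 0.07 0;-1 0 -0.035 0.07 0",
)

```text
time: 4.48
eef_pos: [0.514, 0.1084, 0.0904]
tcp_rot: [3.135, -0.193, -0.002]
contact_force: [-0.5, 0.5, 0.6]
width: 0.009
grip_force: 0.0
```

Run:
```python
from h import *
c=robot.camera("side"); cv2.imwrite("pics/side2.png",cv2.resize(c["image"][150:390,150:470,::-1],(800,600)))
print(robot.sense()["eef_pos"],robot.sense()["contact_force"])
```

```text
[0.51492403 0.10846507 0.09135461] [-0.01980857 -1.22798162  0.48170712]
```

View pics/side2.png

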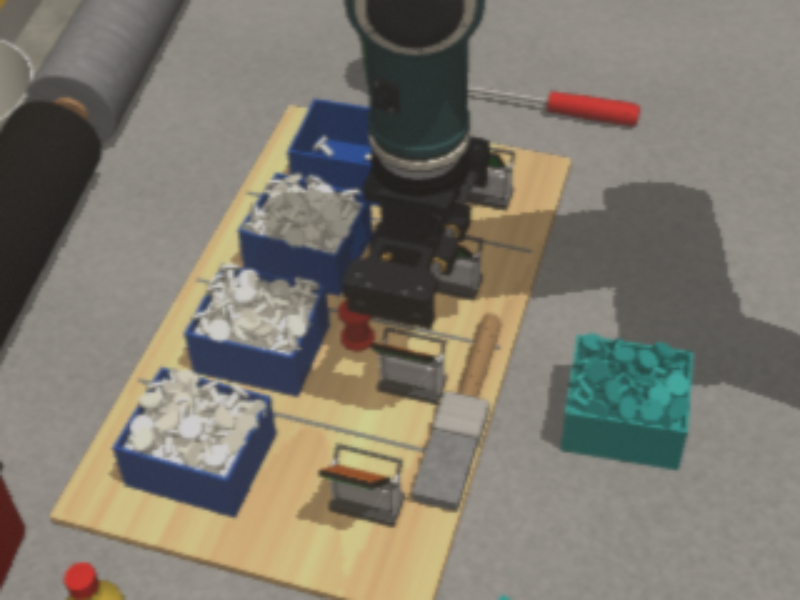

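Tag d has gone over, and the finger is on the left of c with clear room. Next I'll push c.

Request:
send_rows(
  motion="-1 0 0.006 0 0;-1 0 0.012 0 0;-1 0 0.018 0 0;-1 0 0.024 0 0;-1 0 0.03 0 0;-1 0 0.036 0 0;-1 0 0.042 0 0;-1 0 0.048 0 0",
)

```text
time: 5.2
eef_pos: [0.5085, 0.0603, 0.0908]
tcp_rot: [-3.136, 0.193, -0.0]
contact_force: [0.3, -0.3, -0.0]
width: 0.005
grip_force: 0.1
```

Request:
send_rows(
  motion="-1 0 0.004 0 0;-1 0 0.008 0 0;-1 0 0.012 0 0;-1 0 0.016 0 0;-1 0 0.02 0 0;-1 0 0.024 0 0;-1 0 0.028 0 0;-1 0 0.032 0 0",
)

```text
time: 5.87
eef_pos: [0.5045, 0.0288, 0.0907]
tcp_rot: [-3.136, 0.192, 0.0]
contact_force: [-0.6, -0.3, 0.3]
width: 0.003
grip_force: 0.0
```

Request:
send_rows(
  motion="-1 0 0 0 0;-1 0 -0.02 0 0;-1 0 -0.02 -0.035 0;-1 0 -0.02 -0.07 0;-1 0 -0.06 -0.07 0;-1 0 -0.1 -0.07 0;-1 0 -0.14 -0.07 0;-1 0 -0.18 -0.07 0",
)

```text
time: 6.53
eef_pos: [0.5269, 0.2094, 0.1614]
tcp_rot: [-3.135, 0.194, -0.002]
contact_force: [-0.0, -0.1, -0.7]
width: 0.006
grip_force: 0.0
```

Request:
send_rows(
  motion="-1 0 -0.025 0 0;-1 0 -0.025 0 0;-1 0 -0.025 0.03 0;-1 0 -0.025 0.06 0;-1 0 -0.025 0.07 0;-1 0 -0.025 0.07 0;-1 0 -0.025 0.07 0",
)

```text
time: 7.12
eef_pos: [0.5293, 0.232, 0.0904]
tcp_rot: [3.135, -0.193, -0.003]
contact_force: [0.3, -0.6, 0.3]
width: 0.004
grip_force: 0.0
```

Run:
```python
from h import *
a=robot.camera("side")["image"][180:360,200:440]; b=robot.camera("top")["image"][130:310,180:420]
cv2.imwrite("pics/s3.png",np.vstack([cv2.resize(i[...,::-1],(400,300)) for i in(a,b)]))
print(robot.sense()["eef_pos"],robot.sense()["contact_force"])
```

```text
[0.53099441 0.23266213 0.09241886] [-0.12597565  1.01577993 -0.04957124]
```

View pics/s3.png

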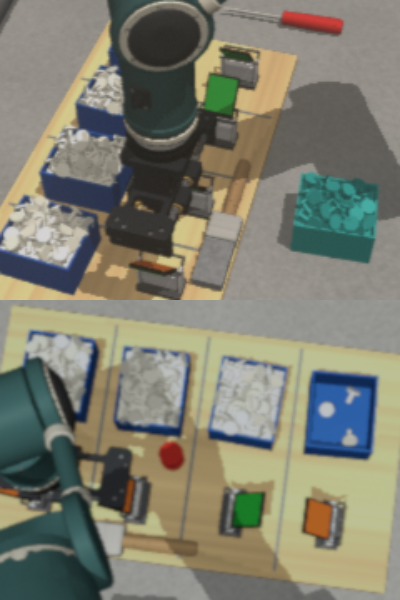

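The top crop shows d now orange at (320,517) and c green at (245,508). The finger is to the left of b, so I'll repeat the push for b and then a.

Request:
send_rows(
  motion="-1 0 0.006 0 0;-1 0 0.012 0 0;-1 0 0.018 0 0;-1 0 0.024 0 0;-1 0 0.03 0 0;-1 0 0.036 0 0;-1 0 0.042 0 0;-1 0 0.048 0 0",
)

```text
time: 7.88
eef_pos: [0.5238, 0.1844, 0.0908]
tcp_rot: [-3.136, 0.193, -0.0]
contact_force: [0.4, 0.5, 0.5]
width: 0.006
grip_force: 0.1
```

Request:
send_rows(
  motion="-1 0 0.004 0 0;-1 0 0.008 0 0;-1 0 0.012 0 0;-1 0 0.016 0 0;-1 0 0.02 0 0;-1 0 0.024 0 0;-1 0 0.028 0 0;-1 0 0.032 0 0",
)

```text
time: 8.55
eef_pos: [0.5198, 0.1529, 0.0907]
tcp_rot: [3.136, -0.193, -0.0]
contact_force: [-0.1, -0.9, -0.4]
width: 0.006
grip_force: 0.0
```

Request:
send_rows(
  motion="-1 0 0 0 0;-1 0 -0.02 0 0;-1 0 -0.02 -0.035 0;-1 0 -0.02 -0.07 0;-1 0 -0.06 -0.07 0;-1 0 -0.1 -0.07 0;-1 0 -0.14 -0.07 0;-1 0 -0.18 -0.07 0",
)

```text
time: 9.22
eef_pos: [0.5423, 0.3335, 0.1614]
tcp_rot: [-3.135, 0.194, -0.002]
contact_force: [0.6, -0.9, 0.6]
width: 0.004
grip_force: 0.0
```

Request:
send_rows(
  motion="-1 0 -0.025 0 0;-1 0 -0.025 0 0;-1 0 -0.025 0.03 0;-1 0 -0.025 0.06 0;-1 0 -0.025 0.07 0;-1 0 -0.025 0.07 0;-1 0 -0.025 0.07 0",
)

```text
time: 9.8
eef_pos: [0.5446, 0.3559, 0.0903]
tcp_rot: [3.134, -0.193, -0.002]
contact_force: [0.5, 0.3, 0.1]
width: 0.004
grip_force: 0.0
```

Run:
```python
from h import *
a=robot.camera("side")["image"][180:420,160:480]; b=robot.camera("top")["image"][130:310,180:420]
cv2.imwrite("pics/s4.png",np.vstack([cv2.resize(i[...,::-1],(400,300)) for i in(a,b)]))
print(robot.sense()["eef_pos"],robot.sense()["contact_force"])
```

```text
[0.54628187 0.3569519  0.09262499] [ 0.29420232 -0.57220722 -0.02599424]
```

View pics/s4.png

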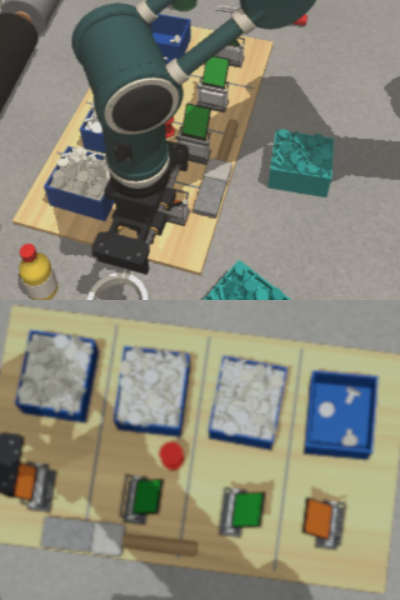

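Tag b is green at (148,495) and the finger is to the left of a. This is the last push, then I lift clear.

Request:
send_rows(
  motion="-1 0 0.006 0 0;-1 0 0.012 0 0;-1 0 0.018 0 0;-1 0 0.024 0 0;-1 0 0.03 0 0;-1 0 0.036 0 0;-1 0 0.042 0 0;-1 0 0.048 0 0",
)

```text
time: 10.57
eef_pos: [0.5391, 0.3084, 0.0908]
tcp_rot: [-3.136, 0.193, -0.0]
contact_force: [0.3, 0.0, -0.5]
width: 0.003
grip_force: 0.1
```

Request:
send_rows(
  motion="-1 0 0.004 0 0;-1 0 0.008 0 0;-1 0 0.012 0 0;-1 0 0.016 0 0;-1 0 0.02 0 0;-1 0 0.024 0 0;-1 0 0.028 0 0;-1 0 0.032 0 0",
)

```text
time: 11.23
eef_pos: [0.5351, 0.2769, 0.0907]
tcp_rot: [3.136, -0.192, -0.0]
contact_force: [0.6, -0.7, -0.2]
width: 0.001
grip_force: 0.0
```

Request:
send_rows(
  motion="-1 0 0 0 0;-1 0 -0.02 0 0;-1 0 -0.02 -0.035 0;-1 0 -0.02 -0.07 0;-1 0 -0.05 -0.1 0;-1 0 -0.08 -0.13 0;-1 0 -0.11 -0.13 0;-1 0 -0.14 -0.13 0",
)

```text
time: 11.9
eef_pos: [0.5542, 0.4187, 0.2252]
tcp_rot: [-3.131, 0.193, -0.009]
contact_force: [0.0, -0.2, 0.5]
width: 0.002
grip_force: 0.0
```

Request:
send_rows(
  motion="-1 0 -0.03 0 0;-1 0 -0.06 0 0;-1 0 -0.06 0 0;-1 0 -0.06 0 0;-1 0 -0.06 0 0",
)

```text
time: 12.32
eef_pos: [0.5594, 0.4753, 0.2201]
tcp_rot: [3.134, -0.192, -0.001]
contact_force: [0.1, 0.6, 0.2]
width: 0.003
grip_force: 0.0
```

Run:
```python
from h import *
a=robot.camera("side")["image"]; b=robot.camera("top")["image"][100:325,140:440]
cv2.imwrite("pics/s5.png",np.vstack([cv2.resize(i[...,::-1],(400,300)) for i in(a,b)]))
print(robot.sense()["eef_pos"],robot.sense()["contact_force"])
```

```text
[0.55968126 0.47452255 0.2206141 ] [-1.02123217 -0.32851689 -1.05720295]
```

View pics/s5.png

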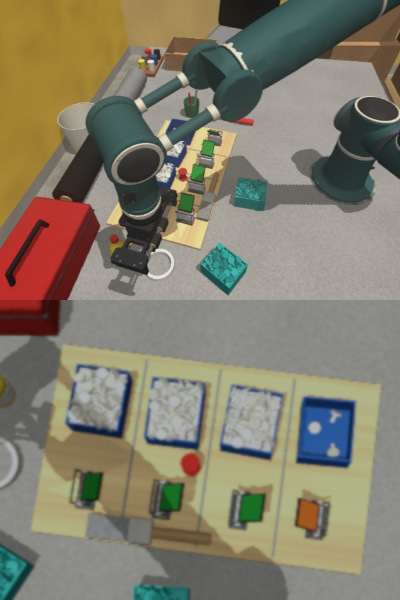

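The three tags in front of the full bins are green, at (90,487), (168,497) and (247,507), and the low bin's tag is orange at (310,517). The arm is clear at z 0.22.

```bash
python3 -c "
from plant import robot; print(robot.sign_off())"
```

```text
the job is handed in; nothing more can be done
None
```

All four tags were wrong and have been pushed over: the three full bins now show green and the nearly empty bin shows orange; nothing else was seen to move, and the job was handed in at about 12 s.

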